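# Take the nozzle off the docked hand vacuum

### The job

Switch the hand vacuum off by sliding its power switch fully back towards the tail, then take the nozzle off: push it home to unload its catch, hold its release button down and pull it straight out without lifting the vacuum out of its charging dock. Lay the nozzle gently in the porcelain tray, wholly inside the rim, and leave the things around undisturbed.

Things in the scene. Friction and masses are not known exactly. Their poses are not given: they have to be found in the camera images.
- socket (a point): Centre of the mouth face (62 wide, 48 high) at the upper end of the stick vacuum, which leans 34 deg nose-up in its dock. x: out along the vacuum, the way the nozzle comes off; y: level, to its left; z: square to it, up. Body 58 mm thick, 250 long, behind at -x. The nozzle's 36 mm spigot sits in it with 0.8 mm play; hooked by its catch, the collar's back face stands 4 mm off the mouth face.
- vacuum (a joint): How far (m) the vacuum has been drawn up out of its dock along its own axis; 0 = seated. It is only dropped in: a pull of about 12 N along its axis starts to draw it out, and it does not slide back by itself. Pushed downwards it is firm.
- switch_grip (a point): Centre of the thumb slide of the power switch on the vacuum's upper side: 22 mm along the vacuum, 18 wide, 13 high (from 32 to 45 mm above the vacuum's centre line). Axes as the socket's. In front of it lie 40 mm or more of clear body whose top is 32 mm or less above the centre line.
- power_switch (a joint): Position of the thumb slide (m): 0 = off, against the stop nearest the tail; grows towards the nose, up to 0.026 = full power. Moves with about 2.5 N of friction, stays where it is left; no click.
- nozzle: Crevice nozzle, 151 mm long, 56 wide, 44 high, about 0.1 kg. Origin at the centre of its collar (36 long, 44 wide, 40 high); x to the tip, y left, z up. In front of the collar is an 8 mm flange 56 wide, 44 high, behind it the 36 mm spigot (34 by 30). Clipped: origin at socket x 0.022; pushed home: 0.018; spigot clear: above 0.054. A rubber seal presses it outwards with 5 N (7 N at home).
- release_button (a joint): Travel (m) of the release button on the collar's right (-y) side: 0 = out, 0.0075 = flush with the collar; spring 4 N rising to 10 N. While the seal loads the hooked catch, the button stops after about 1 mm; it goes in only with the nozzle pushed at least 3 mm of its 4 mm home. Held flush, the nozzle pulls out freely; else the catch holds.
- button_face (a point): Centre of the button's face: 20 mm long, 22 high, at the collar's middle, 7.5 mm proud of its side when out; axes as the nozzle's. Between mouth face and flange a finger has 36 mm of room along the vacuum (flange and mouth stand 6 to 9 mm proud of the collar's sides, so a finger resting on one cannot press the button in). Collar over the button out: 51.5 mm; button flush: 44 mm.
- nozzle_tip (a point): The flat tip end of the nozzle (36 mm wide, 12 high), 97 mm ahead of its origin; axes as the nozzle's.
- nozzle_tail (a point): The end of the nozzle's spigot, 54 mm behind its origin; axes as the nozzle's.
- tray: White porcelain tray, 280 mm (x) by 180 mm (y), 22 mm high, walls and floor 8 mm thick, about 0.95 kg, loose. Origin under its centre. Inside: 264 by 164 mm, floor 8 mm above the table.
- dock: Black charging dock with a 200 by 104 mm foot, fixed to the table; holds the vacuum's tail. Origin under the middle of the foot, x (level) towards the vacuum's nose. The mouth's centre lies 95 mm ahead of and 188 mm above it.
- earbud_case: Hard-shell earbud case, 64 by 48 by 24 mm, white. A bystander: leave it alone.
- keyring: Steel keyring with two keys and a wooden fob, about 140 mm long, lying flat. A bystander: leave it alone.
- umbrella_handle: Black plastic crook handle of an umbrella, about 160 mm long, 24 mm thick, lying flat. A bystander: leave it alone.
Things that resemble listed ones, but are neither listed nor needed, are in the scene too. What is shaped like the nozzle but green or yellow is not meant.

How it is judged:
By the outcome, as a careful person would: the job done as asked, in the order asked, and still so for the second after the job is handed in, with the robot touching nothing.
It also fails if it takes over 67 s, if anything falls off the work surface, if the arm or the gripper's body presses on something with over 40 N, if the wrist force passes 120 N, or if a joint passes its speed limit or range.

### The arm

A 7-joint arm with a two-finger parallel gripper is mounted at the origin on the work surface. World frame = base frame: x ahead of the robot, y to its left, z up, the work surface at z = 0. Lengths are in m, angles in rad, forces in N, time in s.
With the tool pointing down it reaches from about 0.425 to 0.875 m from the base axis. Payload 9.9 kg.
Tool frame: the origin (TCP) lies at the very end of the fingers, on their centre line; the grasp point (between the pads) lies 19 mm behind it; z points along the fingers, y is the line along which they close (so a half turn about z gives the same grasp; the last joint's range is limited). The gripper opens to 85 mm and grips with 20 to 120 N. Pads are 22 mm wide; open, the fingers measure 114 mm over their backs; the gripper's body (76 mm by 85 mm) begins 54 mm behind the grasp point. The pads swing forward as they close: fully open they stand 13 mm farther back than shut.
Start: joints at [1.255, 0.576, 0.025, 1.437, -0.015, 1.129, -0.057], TCP at [0.155, -0.657, 0.231] pointing down, gripper open.
Joint ranges: [-2.76, 2.76], [-0.34, 2.15], [-1.52, 1.57], [0.19, 2.46], [-1.09, 4.23], [0.17, 1.99], [-2.82, 2.82]. Speed limits (rad/s): [2.22, 2.22, 3.01, 3.01, 3.14, 3.14, 3.14].

### API

Orientations are given as a 3x3 rotation matrix whose columns are the frame's x, y, z axes.
In Python, from plant import manip gives the robot as it stands. The module is installed in compiled form; this text tells all that it offers.
- The arm moves only by the tool servo_tool, never from a script. Its argument "increments" is a list of rows, each a list of 3 entries, a list of its own where there are three numbers: the finger opening in mm, from 0 to 85.4, then the shift along the world's x, y, z in units of 400 mm (1.0 is 400 mm), then the turn about the world's z in units of pi rad (1.0 is pi rad). In form: [[gripper, [dx, dy, dz], spin], ...]. A call has 1 to 20 rows; each row is the pose to reach, as a shift and turn from the pose commanded when the call began, turning the shorter way round; what a row does not reach only later rows make up. A row lasts 1/8 s, in which the tool goes at most 62.5 mm and 10.7 degrees, less where a joint would pass 70% of its speed; a pose out of reach is approached as far as the arm can. A call with a number of a shift or a turn outside -1 to 1 is refused whole. A call with a gripper value outside its range is refused whole. The fingers move at their own pace and stop on an object; "force" is the grip in N (left out, the last holds). Time passes only in rows, so rows that repeat a pose let the fingers close. It gives the time, the measured TCP pose, the force, the opening and the grip force at its end, in the units of the state.
- manip.get_obs(): the state, without advancing time (a new reading comes with each control period).
- manip.camera(name): name is "side" or "top" or "wrist"; returns (picture, depth): 400x640x3 uint8, red, green, blue; 400x640 float32, m along the optical axis (not along the pixel's ray), 0 where there is no reading.
- manip.camera_info(name): a dict with "K" (3x3 intrinsics, pixels), "R" (3x3) and "t" (3): a world point X has camera coordinates R X + t. Camera axes: x right, y down, z forward; pixel columns grow to the right and rows downward; lengths in m; the calibration is good to about 2 mm. A picture is of the moment at which its call begins: read the wrist's pose just before it. camera_info takes no time and is no camera call; for the wrist camera it gives the pose at the moment of the call.
- manip.sign_off(): hands the job in; it is judged then, once.
The state is a dict: "time_s": time; "joint_positions": joint angles; "qvel": joint speeds; "joint_efforts": joint torques, N m; "eef_pos": TCP position; "orientation": TCP orientation; "wrist_force": force on the tool from outside, world axes, zero at the start; "ft_torque": the same for the moment, N m; "width": opening from 0.0 (shut) to 1.0 (fully open); "finger_force": force on a finger pad.
Only numpy, scipy, OpenCV 4.12 (cv2) and the standard library are available. Lean on these libraries where they do the work, as an engineer would, in place of code of your own. Each camera call takes 0.05 s, during which the arm holds its last target. There are 200 camera calls.

## Working session

There is one attempt and no reset: what is moved stays moved. The work goes in short steps, Python scripts to look and compute and a tool call to move; the robot and the scene stay as the last step left them, time stands still between calls to the robot, and variables do not carry over. Pictures are saved under pics/ and viewed, at most 10 in all, crops included, and the job is handed in when it is done.

Besides the shell and the picture viewer there is one more tool, called after "Request:" as name(argument=value, ...) on one line, values as JSON. servo_tool: Moves the arm, as the interface text tells. Shifts and turns lie within -1 to 1; 1 stands for 400 mm of shift or pi rad of turn. Its arguments: {"type":"object","properties":{"increments":{"type":"array","items":{"type":"array"}},"force":{"type":"number"}},"required":["increments"]}

```bash
mkdir -p pics
cat > h.py <<'E'
import numpy as np, cv2
from plant import manip
def cam(n):
    i=manip.camera_info(n); p,d=manip.camera(n); return p,d,i
def save(p,f): cv2.imwrite('pics/'+f,cv2.cvtColor(p,cv2.COLOR_RGB2BGR))
def pts(d,i):
    K,R,t=i['K'],np.array(i['R']),np.array(i['t']); v,u=np.mgrid[:d.shape[0],:d.shape[1]]
    c=np.stack([(u-K[0][2])/K[0][0]*d,(v-K[1][2])/K[1][1]*d,d],-1)
    return (c-t)@R
E
python3 - <<'E'
from h import *
for n in ['top','side']:
    p,d,i=cam(n); save(p,n+'0.png'); np.savez(n+'0.npz',p=p,d=d,**{k:np.array(i[k]) for k in 'KRt'}); print(n,i, (d>0).mean())
print(manip.get_obs())
E
```

```text
top {'K': array([[458.72883617,   0.        , 315.94481202],
       [  0.        , 458.72883617, 193.19612195],
       [  0.        ,   0.        ,   1.        ]]), 'R': array([[ 1.50330287e-02, -9.99886927e-01,  3.75875223e-04],
       [-9.94543548e-01, -1.49915020e-02, -1.03239456e-01],
       [ 1.03233417e-01,  1.17817743e-03, -9.94656460e-01]]), 't': array([0.10907529, 0.55146238, 1.38070763])} 0.99598828125
side {'K': array([[457.40649558,   0.        , 313.50321852],
       [  0.        , 457.40649558, 194.45763694],
       [  0.        ,   0.        ,   1.        ]]), 'R': array([[-0.72733396, -0.68613334,  0.01436491],
       [-0.44247267,  0.45283649, -0.77405235],
       [ 0.52459817, -0.56935064, -0.63295861]]), 't': array([0.48769296, 0.31942234, 1.20475122])} 0.99346875
{'time_s': 0.1, 'joint_positions': array([ 1.25519869,  0.57646273,  0.02485626,  1.43782193, -0.01494613,
        1.12902526, -0.05652328]), 'qvel': array([ 0.00106738, -0.00045774, -0.0012657 , -0.00159077,  0.00019901,
       -0.00083201, -0.00139732]), 'joint_efforts': array([ 6.41778621e-03, -7.67302036e+01,  2.25856729e+00, -2.86606765e+01,
        1.59704732e-02,  8.66573100e-03,  1.75070659e-05]), 'eef_pos': array([ 0.15495535, -0.65654818,  0.23051997]), 'orientation': array([[ 9.73249262e-01,  2.29751264e-01, -4.79776928e-04],
       [ 2.29751727e-01, -9.73248182e-01,  1.45620611e-03],
       [-1.32376828e-04, -1.52748110e-03, -9.99998825e-01]]), 'wrist_force': array([0.5278108 , 0.70153542, 0.27711613]), 'ft_torque': array([-0.01337051, -0.00179694,  0.01765613]), 'finger_force': 0.0, 'width': 1.0026366814201337}
```

View pics/top0.png

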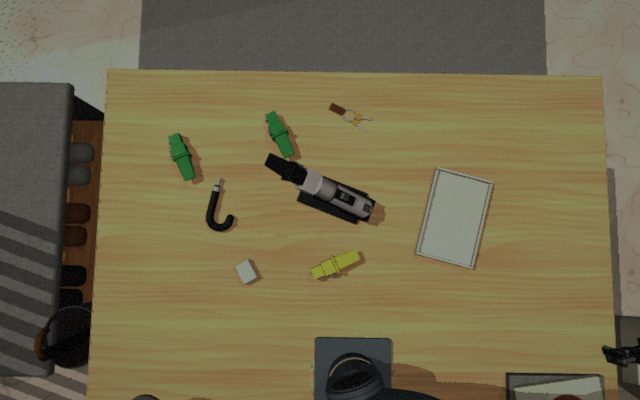

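View pics/side0.png

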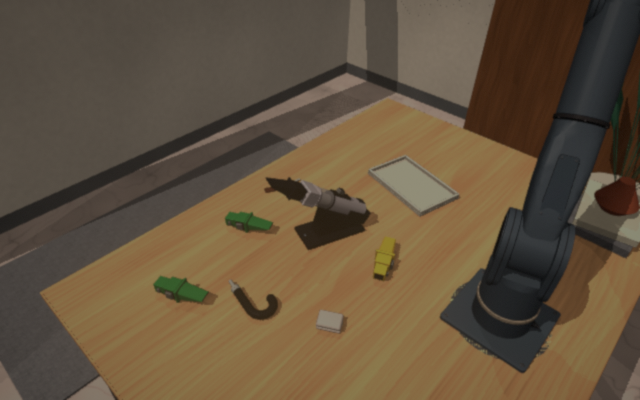

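The top view shows the black nozzle on the grey vacuum at about (285,167), with the dock around (340,200). The green lookalikes are at (181,157) and (280,135), and a yellow one is at (335,265). The tray is at (455,218), the keys at (350,115), the umbrella handle at (218,207) and the earbud case at (246,271). The nozzle I want is the black one fitted into the vacuum's mouth.

Run:
```python
from h import *
z=np.load('top0.npz'); P=pts(z['d'],z); p=z['p']
def at(u,v): return P[v,u].round(3)
print('table',at(400,250),'green',at(280,135))
roi=np.zeros(p.shape[:2],bool); roi[140:235,255:385]=1
g=p.astype(int); green=(g[...,1]-g[...,0]>25)
for lo,hi in [(.06,.4),(.1,.4)]:
    m=roi&(P[...,2]>lo)&~green; q=P[m]; mu=q[:,:2].mean(0); w=np.linalg.svd(q[:,:2]-mu,full_matrices=0)[2][0]
    print(lo,m.sum(),mu,'yaw',np.degrees(np.arctan2(w[1],w[0])),'zmax',q[:,2].max())
# axis through per-pixel: along h profile
w=w*np.sign(w[1]); s=(q[:,:2]-mu)@w; 
for a in np.arange(s.min(),s.max(),.015):
    k=(s>=a)&(s<a+.015)
    if k.any(): e=(q[k][:,:2]-mu)@np.array([-w[1],w[0]]); print(round(a,3),q[k][:,2].max().round(3),e.min().round(3),e.max().round(3),g[m][k].mean(0).round())
# tray
hsv=cv2.cvtColor(p,cv2.COLOR_RGB2HSV); t=((hsv[...,1]<45)&(hsv[...,2]>90)).astype(np.uint8); t[:, :400]=0;t[:,510:]=0;t[:150]=0;t[290:]=0
c=max(cv2.findContours(t,0,2)[0],key=cv2.contourArea); print(cv2.minAreaRect(c))
r=cv2.boxPoints(cv2.minAreaRect(c)); R,tt,K=z['R'],z['t'],z['K']
C=-R.T@tt
W=[]
for u,v in r:
    d=R.T@np.linalg.solve(K,[u,v,1]); W.append((C+d*(.022-C[2])/d[2])[:2])
W=np.array(W); print(W.round(3),W.mean(0),np.linalg.norm(np.diff(W,axis=0),axis=1))
```

```text
table [ 0.38  -0.145 -0.   ] green [0.728 0.231 0.039]
0.06 2415 [0.54892288 0.10538563] yaw -113.43614077540568 zmax 1.4302214413045768
0.1 2053 [0.55638203 0.1254503 ] yaw -115.67243589521823 zmax 1.4302214413045768
-0.152 0.108 -0.028 -0.003 [114. 107. 101.]
-0.137 0.117 -0.033 0.008 [99. 94. 88.]
-0.122 0.129 -0.039 0.013 [47. 44. 42.]
-0.107 0.156 -0.04 0.015 [58. 54. 51.]
-0.092 0.158 -0.039 0.017 [63. 60. 55.]
-0.077 1.43 -0.037 0.133 [70. 64. 51.]
-0.062 0.168 -0.038 0.02 [69. 65. 60.]
-0.047 0.176 -0.036 0.02 [85. 80. 73.]
-0.032 0.186 -0.035 0.021 [86. 82. 75.]
-0.017 0.195 -0.035 0.026 [119. 115. 107.]
-0.002 0.206 -0.036 0.027 [118. 111. 104.]
0.013 0.209 -0.034 0.028 [115. 110. 104.]
0.028 0.216 -0.033 0.029 [38. 36. 33.]
0.043 0.229 -0.032 0.029 [23. 22. 18.]
0.058 0.236 -0.03 0.026 [18. 17. 14.]
0.073 0.24 -0.028 0.027 [18. 17. 14.]
0.088 0.246 -0.021 0.021 [20. 19. 16.]
0.103 0.255 -0.02 0.02 [19. 17. 15.]
0.118 0.26 -0.018 0.019 [19. 18. 15.]
0.133 0.259 -0.017 0.017 [74. 66. 43.]
((454.1448059082031, 217.41241455078125), (59.42561340332031, 90.64134979248047), 13.851418495178223)
[[ 0.368 -0.185]
 [ 0.64  -0.255]
 [ 0.598 -0.433]
 [ 0.328 -0.36 ]] [ 0.48347463 -0.30817032] [0.28078889 0.18292892 0.28000268]
```

Request:
servo_tool(increments=[[85, [0.96, 1.0, 0.42], 0.15], [85, [0.96, 1.0, 0.42], 0.15], [85, [0.96, 1.0, 0.42], 0.15], [85, [0.96, 1.0, 0.42], 0.15], [85, [0.96, 1.0, 0.42], 0.15], [85, [0.96, 1.0, 0.42], 0.15], [85, [0.96, 1.0, 0.42], 0.15], [85, [0.96, 1.0, 0.42], 0.15], [85, [0.96, 1.0, 0.42], 0.15], [85, [0.96, 1.0, 0.42], 0.15], [85, [0.96, 1.0, 0.42], 0.15]])

```text
time_s: 1.48
eef_pos: [0.5394, -0.2563, 0.3989]
orientation: [[0.762, 0.648, -0.001], [0.648, -0.762, 0.0], [-0.0, -0.0, -1.0]]
wrist_force: [-0.3, -0.5, -0.3]
width: 0.998
finger_force: 0.0
```

Request:
servo_tool(increments=[[85, [0.0, 0.9, 0.0], 0.151], [85, [0.0, 0.9, 0.0], 0.151], [85, [0.0, 0.9, 0.0], 0.151], [85, [0.0, 0.9, 0.0], 0.151], [85, [0.0, 0.9, 0.0], 0.151], [85, [0.0, 0.9, 0.0], 0.151], [85, [0.0, 0.9, 0.0], 0.151], [85, [0.0, 0.9, 0.0], 0.151]])

```text
time_s: 2.48
eef_pos: [0.5392, 0.1003, 0.3987]
orientation: [[0.386, 0.922, -0.001], [0.922, -0.386, -0.002], [-0.002, -0.0, -1.0]]
wrist_force: [0.3, -0.8, -0.2]
width: 0.996
finger_force: 0.0
```

Run:
```python
from h import *
o=manip.get_obs(); print(o['time_s'],o['eef_pos'],o['orientation'][:,1])
p,d,i=cam('wrist'); save(p,'w1.png'); np.savez('w1.npz',p=p,d=d,**{k:np.array(i[k]) for k in 'KRt'}); print(i,(d>0).mean())
```

```text
2.475 [0.53916377 0.10032759 0.39871727] [ 9.22463748e-01 -3.86083702e-01 -9.35202454e-05]
{'K': array([[307.40018673,   0.        , 315.67699974],
       [  0.        , 307.40018673, 194.75172805],
       [  0.        ,   0.        ,   1.        ]]), 'R': array([[ 9.22489326e-01, -3.86022279e-01, -4.93276904e-04],
       [-3.65587623e-01, -8.74064824e-01,  3.19931827e-01],
       [-1.23931969e-01, -2.94953359e-01, -9.47440438e-01]]), 't': array([-0.45811031,  0.18938667,  0.63577751])} 0.9957734375
```

View pics/w1.png

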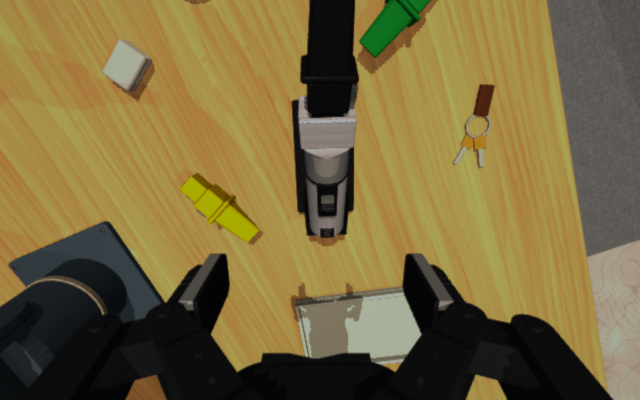

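The wrist view shows the vacuum upright. The nozzle flange is at rows 55–85, the pale mouth collar at rows 105–145, a dark part at (328,200) and a small dark one at (327,232). I'll enlarge that area and measure it.

Run:
```python
from h import *
z=np.load('w1.npz'); P=pts(z['d'],z); p=z['p']
c=p[30:250,270:390]; save(cv2.resize(np.clip(c.astype(float)*1.8,0,255).astype(np.uint8),None,fx=2.7,fy=2.7,interpolation=cv2.INTER_CUBIC),'w1c.png')
g=p.astype(int); m=np.zeros(p.shape[:2],bool); m[0:250,285:375]=1
m&=(P[...,2]>.09)&(P[...,2]<.3)&~(g[...,1]-g[...,0]>25)
q=P[m]; s0=np.array([.565,.143])
for yaw in [67.4]:
    a=np.radians(yaw); w=np.array([np.cos(a),np.sin(a)]); l=np.array([-w[1],w[0]])
    h=(q[:,:2]-s0)@w; e=(q[:,:2]-s0)@l; zz=q[:,2]-.188
    ca,sa=np.cos(np.radians(34)),np.sin(np.radians(34))
    x=h*ca+zz*sa; zp=-h*sa+zz*ca
    for b in np.arange(-.26,.13,.008):
        k=(x>=b)&(x<b+.008)
        if k.sum()>3: 
            t=zp[k]; mid=np.abs(e[k]-np.median(e[k]))<.006
            print(round(b,3),'zp mid %.3f'%np.median(t[mid]),'e %.4f %.4f c %.4f'%(*np.percentile(e[k],[2,98]),np.percentile(e[k],[2,98]).mean()),g[m][k][mid].mean(0).round())
```

```text
-0.212 zp mid 0.021 e -0.0176 -0.0022 c -0.0099 [25. 23. 22.]
-0.204 zp mid 0.020 e -0.0214 0.0045 c -0.0084 [47. 43. 42.]
-0.196 zp mid 0.020 e -0.0282 0.0117 c -0.0083 [122. 112. 107.]
-0.188 zp mid 0.020 e -0.0309 0.0146 c -0.0082 [129. 118. 113.]
-0.18 zp mid 0.020 e -0.0335 0.0170 c -0.0083 [129. 118. 113.]
-0.172 zp mid 0.019 e -0.0346 0.0202 c -0.0072 [109. 100.  96.]
-0.164 zp mid 0.020 e -0.0421 0.0270 c -0.0076 [61. 56. 54.]
-0.156 zp mid 0.023 e -0.0332 0.0196 c -0.0068 [9. 9. 9.]
-0.148 zp mid 0.023 e -0.0342 0.0196 c -0.0073 [13. 12. 12.]
-0.14 zp mid 0.022 e -0.0353 0.0200 c -0.0077 [43. 39. 38.]
-0.132 zp mid 0.022 e -0.0336 0.0198 c -0.0069 [49. 45. 43.]
-0.124 zp mid 0.037 e -0.0332 0.0205 c -0.0063 [34. 32. 28.]
-0.116 zp mid 0.037 e -0.0331 0.0210 c -0.0061 [31. 29. 26.]
-0.108 zp mid 0.030 e -0.0325 0.0200 c -0.0063 [62. 59. 52.]
-0.1 zp mid 0.023 e -0.0322 0.0199 c -0.0062 [10.  9.  9.]
-0.092 zp mid 0.022 e -0.0343 0.0224 c -0.0060 [23. 22. 22.]
-0.084 zp mid 0.019 e -0.0319 0.0209 c -0.0055 [86. 80. 75.]
-0.076 zp mid 0.019 e -0.0319 0.0206 c -0.0056 [104.  96.
[... 766 characters left out ...]
zp mid 0.010 e -0.0330 0.0157 c -0.0087 [9. 8. 9.]
0.036 zp mid 0.010 e -0.0334 0.0156 c -0.0089 [9. 9. 9.]
0.044 zp mid 0.010 e -0.0319 0.0153 c -0.0083 [8. 8. 9.]
0.052 zp mid 0.011 e -0.0317 0.0217 c -0.0050 [9. 9. 9.]
0.06 zp mid 0.007 e -0.0314 0.0222 c -0.0046 [14. 13. 14.]
0.068 zp mid 0.005 e -0.0261 0.0156 c -0.0052 [11. 10. 12.]
0.076 zp mid 0.004 e -0.0249 0.0156 c -0.0046 [11. 11. 12.]
0.084 zp mid 0.003 e -0.0249 0.0145 c -0.0052 [12. 11. 12.]
0.092 zp mid 0.001 e -0.0246 0.0136 c -0.0055 [12. 11. 12.]
0.1 zp mid 0.000 e -0.0241 0.0134 c -0.0053 [12. 11. 12.]
0.108 zp mid -0.001 e -0.0241 0.0131 c -0.0055 [12. 11. 12.]
0.116 zp mid -0.002 e -0.0233 0.0123 c -0.0055 [13. 12. 12.]
```

View pics/w1c.png

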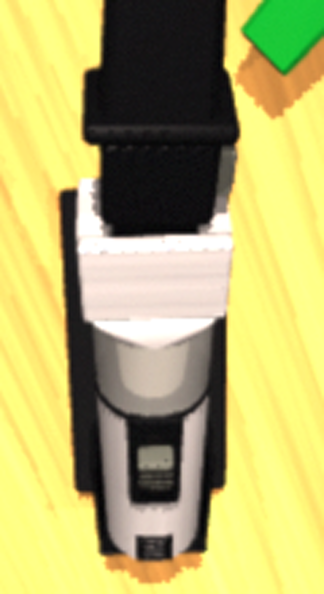

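The enlarged crop confirms it. The black crevice nozzle is in the pale mouth collar, and the grey thumb slide sits in a black bezel at crop (155,457), full picture (327,199). The small dark part at crop (155,546) is near the tail and stays low, so it isn't the slide. Next I'll refine the slide position and measure how far the fingertips pull back at the openings I'll use.

Request:
servo_tool(increments=[[45, [0, 0, 0], 0.003], [45, [0, 0, 0], 0.003], [45, [0, 0, 0], 0.003], [45, [0, 0, 0], 0.003], [45, [0, 0, 0], 0.003], [45, [0, 0, 0], 0.003]])

```text
time_s: 3.28
eef_pos: [0.539, 0.1031, 0.3993]
orientation: [[0.375, 0.927, -0.0], [0.927, -0.375, -0.0], [-0.0, -0.0, -1.0]]
wrist_force: [-0.3, 0.6, 0.6]
width: 0.528
finger_force: 0.0
```

```bash
cat >> h.py <<'E'
yaw=67.9; S=np.array([.5758,.1572,.188])
def fr():
    a=np.radians(yaw); b=np.radians(34); w=np.array([np.cos(a),np.sin(a),0]); l=np.array([-w[1],w[0],0]); k=np.array([0,0,1.])
    return np.stack([w*np.cos(b)+k*np.sin(b), l, -w*np.sin(b)+k*np.cos(b)])  # rows x,y,z
def tips(P):
    o=manip.get_obs(); T=(P-o['eef_pos'])@o['orientation']; 
    m=(np.abs(T[...,0])<.02)&(np.abs(T[...,1])<.07)&(T[...,2]<.03)&(T[...,2]>-.06)
    for sg in (1,-1):
        q=T[m&(sg*T[...,1]>0)]; 
        if len(q): k=q[:,2]>q[:,2].max()-.006; print('finger',sg,len(q),'tipz',np.percentile(q[:,2],[50,90,98,100]).round(4),'x',q[k,0].min().round(4),q[k,0].max().round(4),'y',q[k,1].min().round(4),q[k,1].max().round(4))
    print('width',o['width'])
E
python3 - <<'E'
from h import *
z=np.load('w1.npz'); P=pts(z['d'],z); L=(P-S)@fr().T
m=np.zeros(L.shape[:2],bool); m[170:250,300:350]=1
m&=(L[...,2]>.041)&(L[...,2]<.06); q=L[m]; print(m.sum(),'slide x',q[:,0].min(),q[:,0].max(),'y',q[:,1].min(),q[:,1].max(),'z',np.median(q[:,2]))
p,d,i=cam('wrist'); tips(pts(d,i))
E
```

```text
149 slide x -0.1371492408215076 -0.11687232008182911 y -0.009965242439895852 0.006577030791884365 z 0.045684320317180616
finger 1 6045 tipz [-0.0532 -0.0211 -0.0095 -0.0022] x -0.0107 0.0116 y 0.0218 0.0287
finger -1 6002 tipz [-0.0532 -0.0211 -0.0096 -0.0018] x -0.0098 0.0116 y -0.0292 -0.0227
width 0.5268328237555581
```

Request:
servo_tool(increments=[[30, [0, 0, 0], 0], [30, [0, 0, 0], 0], [30, [0, 0, 0], 0]])

```text
time_s: 3.7
eef_pos: [0.5391, 0.1031, 0.3993]
orientation: [[0.375, 0.927, -0.0], [0.927, -0.375, -0.0], [-0.0, -0.0, -1.0]]
wrist_force: [-0.4, 1.1, 0.7]
width: 0.355
finger_force: 0.0
```

Run:
```python
from h import *
p,d,i=cam('wrist'); tips(pts(d,i))
o=manip.get_obs(); print(o['eef_pos'],o['orientation'][:,1])
F=fr()
for xs in (-.130,-.132):
    T=S+np.array([xs,0,.040])@F; print('target',T.round(4),((T-o['eef_pos'])/.4).round(4))
print('yaw now',np.degrees(np.arctan2(o['orientation'][1,1],o['orientation'][0,1]))+90)
```

```text
finger 1 6048 tipz [-0.0528 -0.0214 -0.0085 -0.0007] x -0.0101 0.0118 y 0.0145 0.0212
finger -1 6067 tipz [-0.0529 -0.0216 -0.0087 -0.0006] x -0.0104 0.0116 y -0.022 -0.0153
width 0.35436164518408436
[0.53906496 0.10307422 0.39929941] [ 9.27194927e-01 -3.74579187e-01 -3.80725250e-06]
target [0.5268 0.0366 0.1485] [-0.0306 -0.1661 -0.6271]
target [0.5262 0.0351 0.1473] [-0.0321 -0.17   -0.6299]
yaw now 68.00169357823773
```

Request:
servo_tool(increments=[[32, [-0.026, -0.1615, -0.5], 0], [32, [-0.026, -0.1615, -0.5], 0], [32, [-0.026, -0.1615, -0.5], 0], [32, [-0.026, -0.1615, -0.5], 0], [32, [-0.026, -0.1615, -0.5], 0], [32, [-0.026, -0.1615, -0.56], 0], [32, [-0.026, -0.1615, -0.6], 0], [32, [-0.026, -0.1615, -0.622], 0], [32, [-0.026, -0.1615, -0.622], 0], [32, [-0.026, -0.1615, -0.622], 0]], force=20)

```text
time_s: 5.0
eef_pos: [0.5291, 0.0386, 0.1511]
orientation: [[0.375, 0.927, 0.001], [0.927, -0.375, 0.0], [0.0, 0.001, -1.0]]
wrist_force: [-0.3, -0.6, 0.4]
width: 0.372
finger_force: 0.0
```

Run:
```python
from h import *
p,d,i=cam('wrist'); save(p[100:400,160:480],'w2.png')
o=manip.get_obs(); print(o['eef_pos'],((o['eef_pos']-S)@fr().T).round(4),o['wrist_force'])
```

```text
[0.52912556 0.03859142 0.15115693] [-0.1263 -0.0014  0.0407] [-0.3108034  -0.6013421  -0.04384534]
```

View pics/w2.png

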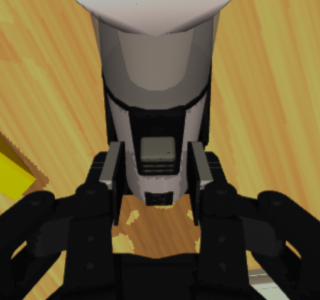

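Request:
servo_tool(increments=[[5, [0, 0, 0], 0], [5, [0, 0, 0], 0], [5, [0, 0, 0], 0], [5, [0, 0, 0], 0], [5, [0, 0, 0], 0]], force=20)

```text
time_s: 5.68
eef_pos: [0.5299, 0.0382, 0.1512]
orientation: [[0.375, 0.927, 0.003], [0.927, -0.375, -0.0], [0.001, 0.002, -1.0]]
wrist_force: [3.8, -2.6, 5.0]
width: 0.195
finger_force: 23.7
```

Request:
servo_tool(increments=[[5, [-0.006, -0.015, -0.011], 0], [5, [-0.012, -0.03, -0.022], 0], [5, [-0.018, -0.045, -0.033], 0], [5, [-0.021, -0.052, -0.038], 0], [5, [-0.021, -0.052, -0.038], 0], [5, [-0.021, -0.052, -0.038], 0]])

```text
time_s: 6.42
eef_pos: [0.5231, 0.0201, 0.1377]
orientation: [[0.373, 0.928, 0.007], [0.928, -0.373, 0.003], [0.005, 0.005, -1.0]]
wrist_force: [2.9, 3.6, 21.2]
width: 0.197
finger_force: 27.1
```

Request:
servo_tool(increments=[[5, [-0.003, -0.008, -0.004], 0], [5, [-0.004, -0.012, -0.006], 0], [5, [-0.004, -0.012, -0.006], 0], [5, [-0.004, -0.012, -0.006], 0]])

```text
time_s: 6.92
eef_pos: [0.5226, 0.0184, 0.1363]
orientation: [[0.371, 0.929, 0.01], [0.929, -0.371, 0.006], [0.009, 0.007, -1.0]]
wrist_force: [1.6, 12.4, 28.3]
width: 0.198
finger_force: 30.1
```

Run:
```python
from h import *
o=manip.get_obs(); print(o['eef_pos'],((o['eef_pos']-S)@fr().T).round(4),fr()@o['wrist_force'])
```

```text
[0.52258465 0.0184077  0.13630186] [-0.1521 -0.0029  0.0402] [25.83914412  3.20493747 16.69811333]
```

Request:
servo_tool(increments=[[40, [0, 0, 0], 0], [40, [0, 0, 0], 0], [40, [0, 0, 0.15], 0], [40, [0.02, 0.05, 0.4], 0], [40, [0.03, 0.1, 0.6], 0], [40, [0.05, 0.15, 0.6], 0], [45, [0.05, 0.15, 0.6], 0], [52, [0.05, 0.15, 0.6], 0], [52, [0.05, 0.15, 0.6], 0], [52, [0.05, 0.15, 0.6], 0]])

```text
time_s: 8.18
eef_pos: [0.5382, 0.0719, 0.3716]
orientation: [[0.376, 0.927, -0.002], [0.927, -0.376, -0.001], [-0.001, -0.002, -1.0]]
wrist_force: [0.1, 0.1, 0.6]
width: 0.609
finger_force: 0.0
```

Run:
```python
from h import *
o=manip.get_obs(); print(o['eef_pos'])
p,d,z=cam('wrist'); np.savez('w3.npz',p=p,d=d,**{k:np.array(z[k]) for k in 'KRt'}); P=pts(d,z); tips(P); L=(P-S)@fr().T; g=p.astype(int)
c=p[0:260,230:410]; save(cv2.resize(np.clip(c.astype(float)*1.8,0,255).astype(np.uint8),None,fx=2.2,fy=2.2,interpolation=cv2.INTER_CUBIC),'w3.png')
C=(np.abs(L[...,1])<.012)
q=L[C&(L[...,2]>.041)&(L[...,2]<.06)&(L[...,0]>-.19)&(L[...,0]<-.09)]; print('slide x',q[:,0].min(),q[:,0].max(),'y',q[:,1].min(),q[:,1].max())
m=(L[...,2]>-.005)&(L[...,2]<.04)&(np.abs(L[...,1])<.045)&~(g[...,1]-g[...,0]>25)
for b in np.arange(-.18,.10,.01):
    k=m&(L[...,0]>=b)&(L[...,0]<b+.01)
    if k.sum()>3:
        e=L[k][:,1]; mid=np.abs(e)<.008; a=np.percentile(e,[1,99]); print(round(b,3),'zp %.4f'%np.median(L[k][mid][:,2]),'e',a.round(4),a.mean().round(4),g[k][mid].mean().round())
```

```text
[0.53819283 0.07193502 0.37161897]
finger 1 5824 tipz [-0.0526 -0.0206 -0.0099 -0.0033] x -0.0109 0.0118 y 0.0254 0.0321
finger -1 5754 tipz [-0.0524 -0.0205 -0.0098 -0.0027] x -0.0102 0.0114 y -0.0331 -0.0263
width 0.6075797020364408
slide x -0.16087711029721763 -0.13831750608597362 y -0.011198148863280574 0.005822063225113816
-0.18 zp 0.0303 e [-0.0373  0.0339] -0.0017 30.0
-0.17 zp 0.0323 e [-0.0302  0.0258] -0.0022 14.0
-0.16 zp 0.0325 e [-0.0299  0.0267] -0.0016 22.0
-0.15 zp 0.0336 e [-0.0292  0.0261] -0.0016 39.0
-0.14 zp 0.0331 e [-0.0295  0.0258] -0.0018 32.0
-0.13 zp 0.0327 e [-0.0292  0.0267] -0.0013 10.0
-0.12 zp 0.0326 e [-0.0285  0.0271] -0.0007 10.0
-0.11 zp 0.0320 e [-0.0282  0.0283] 0.0 13.0
-0.1 zp 0.0288 e [-0.0289  0.0264] -0.0013 74.0
-0.09 zp 0.0288 e [-0.0279  0.0271] -0.0004 103.0
-0.08 zp 0.0288 e [-0.0275  0.0267] -0.0004 109.0
-0.07 zp 0.0287 e [-0.0274  0.0273] -0.0001 109.0
-0.06 zp 0.0287 e [-0.0258  0.0257] -0.0 113.0
-0.05 zp 0.0265 e [-0.025   0.0244] -0.0003 152.0
-0.04 zp 0.0249 e [-0.0299  0.0302] 0.0001 129.0
-0.03 zp 0.0248 e [-0.03    0.0304] 0.0002 131.0
-0.02 zp 0.0248 e [-0.0299  0.0306] 0.0003 129.0
-0.01 zp 0.0241 e [-0.0296  0.0313] 0.0009 122.0
0.0 zp 0.0193 e [-0.0296  0.0202] -0.0047 9.0
0.01 zp 0.0200 e [-0.0287  0.0216] -0.0036 9.0
0.02 zp 0.0198 e [-0.0297  0.0211] -0.0043 9.0
0.03 zp 0.0197 e [-0.0285  0.0205] -0.004 10.0
0.04 zp 0.0206 e [-0.0277  0.0266] -0.0005 14.0
0.05 zp 0.0154 e [-0.022   0.0199] -0.0011 12.0
0.06 zp 0.0138 e [-0.0217  0.0194] -0.0011 12.0
0.07 zp 0.0126 e [-0.0212  0.019 ] -0.0011 13.0
```

View pics/w3.png

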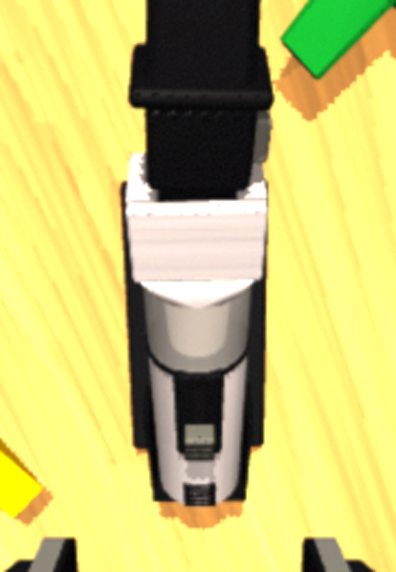

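The slide is now about 23 mm further back and against its stop, and the vacuum hasn't moved. Next, the nozzle grip.

```bash
sed -i 's/^yaw=67.9/yaw=68.3/' h.py
cat >> h.py <<'E'
def rep():
    o=manip.get_obs(); F=fr(); N=S+.022*F[0]; r=o['eef_pos']-N; w=np.array([np.cos(np.radians(yaw)),np.sin(np.radians(yaw)),0])
    print('t',o['time_s'],'h,l,v rel clipped origin',(r@w).round(4),(r@F[1]).round(4),r[2].round(4),'F xyz-vac',(F@o['wrist_force']).round(1),'w',o['width']*.085,o['finger_force'],'yaw',np.degrees(np.arctan2(o['orientation'][1,1],o['orientation'][0,1]))+90)
E
python3 - <<'E'
from h import *
F=fr(); w=np.array([np.cos(np.radians(yaw)),np.sin(np.radians(yaw)),0])
N=S+.022*F[0]; T=N-.0095*w+np.array([0,0,-.0025]); o=manip.get_obs(); print(N,T,(T-o['eef_pos'])/.4,F[0]); rep()
z=np.load('w3.npz'); L=(pts(z['d'],z)-S)@F.T
k=(L[...,2]>.017)&(L[...,2]<.026)&(abs(L[...,1])<.018)&(L[...,0]>.02)&(L[...,0]<.06)
q=L[k]; t=q[(q[:,2]>.0215)]; print('flange top x',np.percentile(t[:,0],[0,5,95,100]))
E
```

```text
[0.58254375 0.17414629 0.20030224] [0.57903115 0.16531953 0.19780224] [ 0.10179291  0.23309454 -0.43523398] [0.30653395 0.77028581 0.5591929 ]
t 8.225 h,l,v rel clipped origin -0.1112 0.0034 0.1716 F xyz-vac [ 0.8  0.  -0.1] w 0.05164427467309748 0.0 yaw 67.94702840155504
flange top x [0.02194816 0.04183363 0.04778796 0.04830016]
```

Request:
servo_tool(increments=[[75, [0.102, 0.233, 0], 0.002], [75, [0.102, 0.233, 0], 0.002], [75, [0.102, 0.233, -0.12], 0.002], [75, [0.102, 0.233, -0.24], 0.002], [75, [0.102, 0.233, -0.32], 0.002], [75, [0.102, 0.233, -0.38], 0.002], [75, [0.102, 0.233, -0.42], 0.002], [65, [0.102, 0.233, -0.435], 0.002], [60, [0.102, 0.233, -0.435], 0.002], [60, [0.102, 0.233, -0.435], 0.002], [60, [0.102, 0.233, -0.435], 0.002]])

```text
time_s: 9.6
eef_pos: [0.5798, 0.1662, 0.1996]
orientation: [[0.369, 0.93, 0.001], [0.93, -0.369, 0.0], [0.001, 0.001, -1.0]]
wrist_force: [-0.2, 0.5, 0.1]
width: 0.698
finger_force: 0.0
```

Run:
```python
from h import *
rep(); p,d,z=cam('wrist'); P=pts(d,z); tips(P)
c=p[60:400,180:460]; save(cv2.resize(np.clip(c.astype(float)*2,0,255).astype(np.uint8),None,fx=1.7,fy=1.7,interpolation=cv2.INTER_CUBIC),'w4.png')
```

```text
t 9.6 h,l,v rel clipped origin -0.0084 -0.0004 -0.0007 F xyz-vac [ 0.4  0.4 -0.1] w 0.05929589186753346 0.0 yaw 68.35730454459343
finger 1 7233 tipz [-0.0354 -0.0146  0.0008  0.0088] x -0.0177 -0.0125 y 0.0243 0.0299
finger -1 7278 tipz [-0.0348 -0.0139  0.0041  0.0122] x -0.0158 -0.0111 y -0.032 -0.0264
width 0.6987739551523717
```

View pics/w4.png

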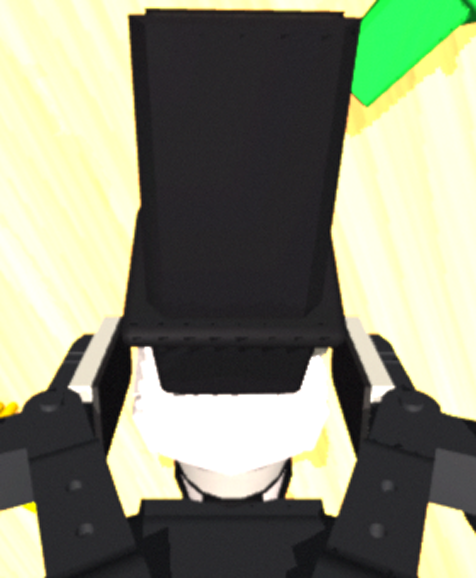

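Request:
servo_tool(increments=[[60, [-0.001, -0.0025, -0.0045], 0], [58, [-0.001, -0.0025, -0.0045], 0], [54, [-0.001, -0.0025, -0.0045], 0], [30, [-0.001, -0.0025, -0.0045], 0], [30, [-0.001, -0.0025, -0.0045], 0], [30, [-0.001, -0.0025, -0.0045], 0], [30, [-0.001, -0.0025, -0.0045], 0]], force=25)

```text
time_s: 10.52
eef_pos: [0.5809, 0.1647, 0.1981]
orientation: [[0.37, 0.929, 0.004], [0.929, -0.37, 0.0], [0.002, 0.003, -1.0]]
wrist_force: [5.3, -2.5, 3.5]
width: 0.563
finger_force: 25.1
```

```bash
python3 -c "
from h import *
rep()"
```

```text
t 10.525 h,l,v rel clipped origin -0.0094 -0.002 -0.0022 F xyz-vac [ 1.7 -5.9  3.1] w 0.04783630575998067 25.05432322388515 yaw 68.2885950743061
```

Request:
servo_tool(increments=[[30, [-0.002, -0.004, -0.003], 0], [30, [-0.003, -0.008, -0.006], 0], [30, [-0.005, -0.012, -0.0085], 0], [30, [-0.005, -0.012, -0.0085], 0], [30, [-0.005, -0.012, -0.0085], 0]])

```text
time_s: 11.15
eef_pos: [0.581, 0.1639, 0.1975]
orientation: [[0.368, 0.93, 0.01], [0.93, -0.368, 0.006], [0.01, 0.007, -1.0]]
wrist_force: [6.3, 5.8, 17.4]
width: 0.568
finger_force: 24.3
```

```bash
python3 -c "
from h import *
rep()"
```

```text
t 11.15 h,l,v rel clipped origin -0.0101 -0.0024 -0.0028 F xyz-vac [16.1 -3.7 10.1] w 0.04824180317841832 24.27880972623825 yaw 68.41094640506343
```

Request:
servo_tool(increments=[[30, [-0.001, -0.005, 0], 0], [30, [-0.002, -0.01, 0.001], 0], [30, [-0.002, -0.0155, 0.001], 0], [30, [-0.002, -0.0155, 0.001], 0], [30, [-0.002, -0.0155, 0.001], 0]])

```text
time_s: 11.78
eef_pos: [0.5781, 0.1618, 0.1969]
orientation: [[0.364, 0.931, 0.007], [0.931, -0.364, 0.011], [0.012, 0.002, -1.0]]
wrist_force: [2.0, 17.3, 9.9]
width: 0.509
finger_force: 27.8
```

```bash
python3 -c "
from h import *
rep()"
```

```text
t 11.775 h,l,v rel clipped origin -0.0131 -0.0004 -0.0034 F xyz-vac [19.5  4.5 -1.2] w 0.043246796861489016 27.80481845140457 yaw 68.63001495239621
```

Request:
servo_tool(increments=[[30, [0, 0, 0], 0], [30, [0.006, 0.011, 0.002], 0], [30, [0.0125, 0.0195, 0.004], 0], [30, [0.015, 0.026, 0.009], 0], [30, [0.018, 0.032, 0.0135], 0], [30, [0.0205, 0.0385, 0.018], 0], [30, [0.0205, 0.0385, 0.018], 0]], force=35)

```text
time_s: 12.65
eef_pos: [0.5811, 0.1685, 0.2007]
orientation: [[0.369, 0.93, -0.007], [0.93, -0.369, -0.003], [-0.005, -0.005, -1.0]]
wrist_force: [-10.4, -3.1, 8.3]
width: 0.51
finger_force: 35.7
```

```bash
python3 -c "
from h import *
rep()"
```

```text
t 12.65 h,l,v rel clipped origin -0.0058 -0.0008 0.0004 F xyz-vac [-0.9  8.5 10.6] w 0.04333262845421494 35.7361663877964 yaw 68.3616679064257
```

Request:
servo_tool(increments=[[30, [-0.006, 0.003, 0.005], 0], [30, [-0.003, 0.01, 0.01], 0], [30, [0.0, 0.017, 0.0145], 0], [30, [0.002, 0.024, 0.0195], 0], [30, [0.004, 0.03, 0.0245], 0], [30, [0.004, 0.03, 0.0245], 0]])

```text
time_s: 13.4
eef_pos: [0.5862, 0.182, 0.2113]
orientation: [[0.368, 0.93, 0.0], [0.93, -0.368, 0.001], [0.001, 0.0, -1.0]]
wrist_force: [-0.9, 0.3, -1.4]
width: 0.503
finger_force: 35.8
```

```bash
python3 -c "
from h import *
rep()"
```

```text
t 13.4 h,l,v rel clipped origin 0.0086 -0.0005 0.011 F xyz-vac [-0.8  0.9 -1.1] w 0.0427289120595355 35.77549383044243 yaw 68.3813870559948
```

Request:
servo_tool(increments=[[30, [0.006, 0.015, 0.011], 0], [30, [0.012, 0.03, 0.022], 0], [30, [0.02, 0.05, 0.036], 0], [30, [0.03, 0.075, 0.055], 0], [30, [0.038, 0.096, 0.07], 0], [30, [0.038, 0.096, 0.25], 0], [30, [0.038, 0.096, 0.4], 0], [30, [0.038, 0.096, 0.5], 0], [30, [0.038, 0.096, 0.5], 0], [30, [0.038, 0.096, 0.5], 0]])

```text
time_s: 14.65
eef_pos: [0.6011, 0.22, 0.4105]
orientation: [[0.368, 0.93, -0.001], [0.93, -0.368, -0.0], [-0.001, -0.0, -1.0]]
wrist_force: [0.1, 0.4, -2.9]
width: 0.504
finger_force: 36.5
```

Run:
```python
from h import *
rep(); o=manip.get_obs(); print(o['eef_pos'])
p,d,z=cam('side'); P=pts(d,z)
save(cv2.resize(np.clip(p[60:280,200:480].astype(float)*1.8,0,255).astype(np.uint8),None,fx=2.4,fy=2.4),'s5.png')
p2,d2,z2=cam('top'); P2=pts(d2,z2); L=(P2-S)@fr().T; g=p2.mean(-1)
m=(abs(L[...,1])<.03)&(abs(L[...,0])<.06)&(L[...,2]>.015)&(L[...,2]<.035)&(g>70); print('mouth front x',np.percentile(L[m][:,0],[90,100]) if m.any() else None)
pw,dw,zw=cam('wrist'); T=(pts(dw,zw)-o['eef_pos'])@o['orientation']
k=(abs(T[...,1])<.035)&(T[...,2]<.08)&(T[...,2]>-.12)&(T[...,0]>.0)&(pw.mean(-1)<70)
q=T[k]; print(k.sum())
for a in np.arange(0,.12,.01):
    j=(q[:,0]>=a)&(q[:,0]<a+.01)
    if j.sum()>5: print(a.round(2),'toolz top',np.percentile(q[j,2],[5,50]).round(3),'y',np.percentile(q[j,1],[1,99]).round(3))
```

```text
t 14.65 h,l,v rel clipped origin 0.0495 -0.0003 0.2102 F xyz-vac [-1.3  0.1 -2.6] w 0.04284056976823875 36.52477517724037 yaw 68.37908574765571
[0.60108683 0.22000638 0.41048296]
mouth front x None
42070
0.0 toolz top [-0.076 -0.025] y [-0.035  0.035]
0.01 toolz top [-0.091 -0.078] y [-0.032  0.032]
0.02 toolz top [-0.032 -0.029] y [-0.027  0.026]
0.03 toolz top [-0.036 -0.034] y [-0.027  0.026]
0.04 toolz top [-0.041 -0.038] y [-0.021  0.02 ]
0.05 toolz top [-0.045 -0.043] y [-0.02   0.019]
0.06 toolz top [-0.05  -0.048] y [-0.019  0.018]
0.07 toolz top [-0.054 -0.052] y [-0.019  0.018]
0.08 toolz top [-0.058 -0.056] y [-0.018  0.017]
```

View pics/s5.png

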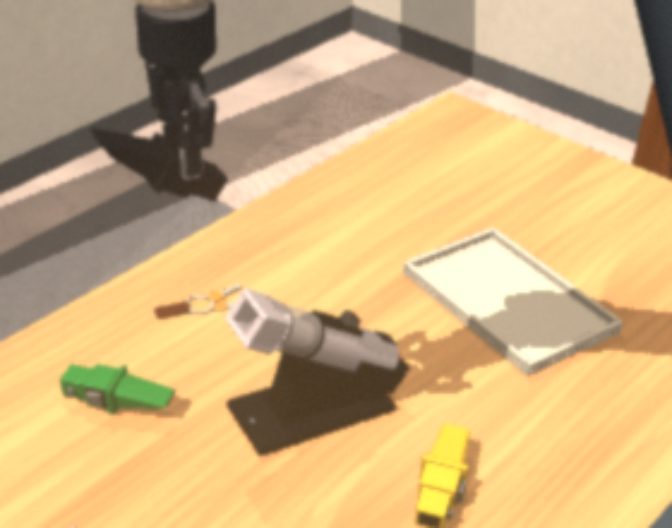

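The nozzle is out and held, still 34° nose-up, and the vacuum is still seated in its dock. Now I'll carry it to the tray.

Request:
servo_tool(increments=[[30, [-0.05, -0.1, 0], -0.05], [30, [-0.1, -0.25, 0], -0.1], [30, [-0.15, -0.4, -0.05], -0.15], [30, [-0.2, -0.55, -0.1], -0.2], [30, [-0.2, -0.65, -0.1], -0.23], [30, [-0.2, -0.65, -0.1], -0.23]])

```text
time_s: 15.55
eef_pos: [0.5203, -0.0448, 0.3701]
orientation: [[0.895, 0.446, -0.002], [0.446, -0.895, -0.002], [-0.003, 0.001, -1.0]]
wrist_force: [-0.0, 1.1, -1.8]
width: 0.504
finger_force: 36.5
```

Request:
servo_tool(increments=[[30, [-0.05, -0.15, -0.1], -0.05], [30, [-0.1, -0.3, -0.2], -0.1], [30, [-0.15, -0.45, -0.35], -0.15], [30, [-0.2, -0.6, -0.5], -0.2], [30, [-0.204, -0.642, -0.6], -0.23], [30, [-0.204, -0.642, -0.65], -0.23], [30, [-0.204, -0.642, -0.65], -0.23], [30, [-0.204, -0.642, -0.65], -0.23]])

```text
time_s: 16.55
eef_pos: [0.4403, -0.296, 0.111]
orientation: [[0.969, -0.248, -0.0], [-0.248, -0.969, 0.001], [-0.001, -0.001, -1.0]]
wrist_force: [0.4, -0.3, -0.9]
width: 0.505
finger_force: 36.6
```

Run:
```python
from h import *
o=manip.get_obs(); print(o['time_s'],o['eef_pos'],o['orientation'][:,0],o['wrist_force'],o['finger_force'],o['width'])
p,d,z=cam('wrist'); T=(pts(d,z)-o['eef_pos'])@o['orientation']
save(np.clip(p.astype(float)*1.5,0,255).astype(np.uint8),'w6.png')
k=(abs(T[...,1])<.035)&(T[...,2]<.02)&(T[...,2]>-.12)&(T[...,0]>.0)&(p.mean(-1)<70); q=T[k]
for a in np.arange(0.02,.12,.02):
    j=(q[:,0]>=a)&(q[:,0]<a+.01)
    if j.sum()>5: print(a.round(2),'toolz top',np.percentile(q[j,2],[5,50]).round(3),'y',np.percentile(q[j,1],[1,99]).round(3))
```

```text
16.55 [ 0.4402684  -0.29595316  0.11098295] [ 9.68687260e-01 -2.48283048e-01 -7.21726631e-04] [ 0.35646913 -0.29521485 -0.94374157] 36.603191792964935 0.5054648996275756
0.02 toolz top [-0.033 -0.03 ] y [-0.027  0.027]
0.04 toolz top [-0.042 -0.04 ] y [-0.02  0.02]
0.06 toolz top [-0.051 -0.049] y [-0.019  0.018]
0.08 toolz top [-0.059 -0.057] y [-0.018  0.017]
```

View pics/w6.png

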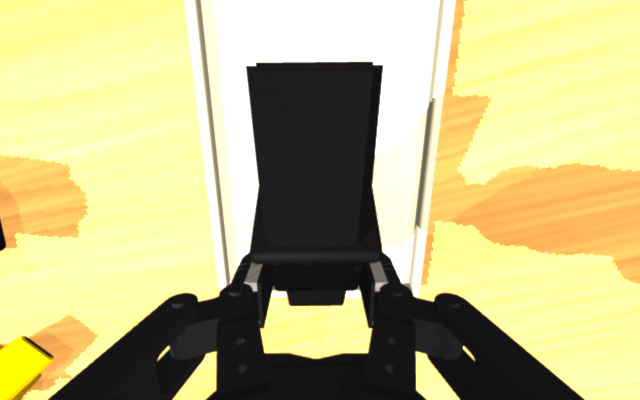

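The wrist view shows the nozzle centred over the tray. The tray's long rims are at columns about 210 and 435, and the near rim is around row 295. I'll check the rim position from the depth.

Run:
```python
from h import *
o=manip.get_obs(); p,d,z=cam('wrist'); P=pts(d,z); c=np.array([.4835,-.308]); u=np.array([.9686,-.2487]); n=np.array([.2487,.9686])
k=(P[...,2]>.017)&(P[...,2]<.028); A=(P[k][:,:2]-c)@u; B=(P[k][:,:2]-c)@n
j=(abs(A)<.2)&(abs(B)<.11); print(np.percentile(A[j],[0.5,99.5]),np.percentile(B[j],[.5,99.5]))
print('tcp in tray',(o['eef_pos'][:2]-c)@u,(o['eef_pos'][:2]-c)@n)
f=(P[...,2]<.014)&(P[...,2]>.004)&(p.min(-1)>60); print('floor z',np.median(P[f][:,2]))
```

```text
[-0.13698236  0.09420876] [-0.09085804  0.0879567 ]
tcp in tray -0.04419117710492911 0.0011145394195178609
floor z 0.008351678899710255
```

Request:
servo_tool(increments=[[30, [0, 0, -0.04], 0], [30, [0, 0, -0.08], 0], [30, [0, 0, -0.115], 0], [30, [0, 0, -0.135], 0], [30, [0, 0, -0.145], 0], [30, [0, 0, -0.15], 0], [30, [0, 0, -0.15], 0]], force=20)

```text
time_s: 17.52
eef_pos: [0.4398, -0.297, 0.0512]
orientation: [[0.968, -0.249, 0.0], [-0.249, -0.968, -0.0], [0.0, 0.0, -1.0]]
wrist_force: [0.3, 0.9, -0.6]
width: 0.505
finger_force: 36.6
```

Request:
servo_tool(increments=[[30, [0, 0, -0.004], 0], [30, [0.001, 0, -0.008], 0], [30, [0.006, -0.0015, -0.014], 0], [30, [0.012, -0.003, -0.02], 0], [30, [0.012, -0.003, -0.02], 0]], force=20)

```text
time_s: 18.15
eef_pos: [0.4465, -0.2988, 0.0442]
orientation: [[0.968, -0.249, 0.004], [-0.249, -0.968, -0.002], [0.004, 0.001, -1.0]]
wrist_force: [2.9, 0.1, 9.5]
width: 0.509
finger_force: 38.2
```

Request:
servo_tool(increments=[[42, [0.005, -0.001, -0.005], 0], [42, [0.01, -0.0025, -0.01], 0], [42, [0.015, -0.004, -0.015], 0], [42, [0.02, -0.005, -0.02], 0], [42, [0.02, -0.005, -0.02], 0]], force=20)

```text
time_s: 18.77
eef_pos: [0.4546, -0.3009, 0.0362]
orientation: [[0.968, -0.249, 0.004], [-0.249, -0.968, -0.002], [0.004, 0.001, -1.0]]
wrist_force: [3.5, 0.0, 9.4]
width: 0.505
finger_force: 38.7
```

Run:
```python
from h import *
o=manip.get_obs(); p,d,z=cam('wrist'); T=(pts(d,z)-o['eef_pos'])@o['orientation']
k=(abs(T[...,1])<.035)&(T[...,2]<.02)&(T[...,2]>-.12)&(T[...,0]>.0)&(p.mean(-1)<70); q=T[k]
for a in np.arange(0.02,.12,.02):
    j=(q[:,0]>=a)&(q[:,0]<a+.01)
    if j.sum()>5: print(a.round(2),'toolz top',np.percentile(q[j,2],[5,50]).round(3),'y',np.percentile(q[j,1],[1,99]).round(3))
```

```text
0.02 toolz top [-0.029 -0.025] y [-0.027  0.026]
0.04 toolz top [-0.027 -0.026] y [-0.02  0.02]
0.06 toolz top [-0.03  -0.029] y [-0.019  0.019]
0.08 toolz top [-0.032 -0.031] y [-0.018  0.018]
```

Request:
servo_tool(increments=[[42, [0.005, -0.001, -0.004], 0], [42, [0.01, -0.0025, -0.009], 0], [42, [0.015, -0.004, -0.013], 0], [42, [0.015, -0.004, -0.015], 0], [42, [0.015, -0.004, -0.015], 0]], force=20)

```text
time_s: 19.45
eef_pos: [0.4597, -0.3022, 0.0299]
orientation: [[0.968, -0.249, 0.002], [-0.249, -0.968, -0.001], [0.003, 0.0, -1.0]]
wrist_force: [1.4, 0.2, 7.5]
width: 0.509
finger_force: 38.8
```

Run:
```python
from h import *
o=manip.get_obs(); p,d,z=cam('wrist'); T=(pts(d,z)-o['eef_pos'])@o['orientation']
k=(abs(T[...,1])<.035)&(T[...,2]<.02)&(T[...,2]>-.12)&(T[...,0]>.0)&(p.mean(-1)<70); q=T[k]
for a in np.arange(0.02,.12,.02):
    j=(q[:,0]>=a)&(q[:,0]<a+.01)
    if j.sum()>5: print(a.round(2),'toolz top',np.percentile(q[j,2],[5,50]).round(3))
```

```text
0.02 toolz top [-0.027 -0.023]
0.04 toolz top [-0.022 -0.021]
0.06 toolz top [-0.022 -0.021]
0.08 toolz top [-0.022 -0.021]
```

Request:
servo_tool(increments=[[42, [0.002, -0.0005, -0.004], 0], [42, [0.003, -0.001, -0.008], 0], [42, [0.003, -0.001, -0.008], 0]])

```text
time_s: 19.88
eef_pos: [0.4619, -0.3028, 0.028]
orientation: [[0.968, -0.249, 0.005], [-0.249, -0.968, -0.002], [0.005, 0.001, -1.0]]
wrist_force: [0.5, 1.8, 21.2]
width: 0.503
finger_force: 41.4
```

Request:
servo_tool(increments=[[46, [0, 0, 0.003], 0], [50, [0, 0, 0.003], 0], [55, [0, 0, 0.003], 0], [60, [0, 0, 0.003], 0], [75, [0, 0, 0.003], 0], [80, [0, 0, 0.003], 0], [80, [0, 0, 0.003], 0], [80, [0, 0, 0.05], 0], [80, [0, 0, 0.2], 0], [80, [-0.1, 0, 0.4], 0], [80, [-0.1, 0, 0.55], 0], [80, [-0.1, 0.0, 0.6], 0], [80, [-0.1, 0.0, 0.6], 0]])

```text
time_s: 21.5
eef_pos: [0.4207, -0.3031, 0.2694]
orientation: [[0.968, -0.25, 0.006], [-0.25, -0.968, -0.004], [0.006, 0.002, -1.0]]
wrist_force: [0.2, -0.2, -1.5]
width: 0.935
finger_force: 0.0
```

Run:
```python
from h import *
p,d,z=cam('wrist'); P=pts(d,z); c=np.array([.4835,-.308]); u=np.array([.9686,-.2487]); n=np.array([.2487,.9686])
A=(P[...,:2]-c)@u; B=(P[...,:2]-c)@n; g=p.mean(-1)
m=(abs(A)<.125)&(abs(B)<.078)&(P[...,2]>.011)&(P[...,2]<.08)&(g<70); m[260:]&=False
print('nozzle A',A[m].min(),A[m].max(),'B',B[m].min(),B[m].max(),'z',P[m][:,2].max())
k=(P[...,2]>.017)&(P[...,2]<.028)&(abs(A)<.2)&(abs(B)<.11)&(g>90); print('tray',np.percentile(A[k],[.5,99.5]),np.percentile(B[k],[.5,99.5]))
t,dt,zt=cam('top'); s,ds,zs=cam('side')
a=cv2.resize(t[60:300,150:510],(400,267)); b=cv2.resize(s[80:360,130:480],(400,320)); 
w=cv2.resize(p,(400,250)); im=np.vstack([np.hstack([a,w[:250].copy() if 0 else cv2.copyMakeBorder(w,0,17,0,0,0)]),np.hstack([b,np.zeros_like(b)])]); save(np.clip(im.astype(float)*1.5,0,255).astype(np.uint8),'f.png')
L=(pts(dt,zt)-S)@fr().T; mm=(abs(L[...,1])<.02)&(abs(L[...,0]+.07)<.1)&(L[...,2]>.01)&(L[...,2]<.05)&(t.mean(-1)>60); print('vac x range',L[mm][:,0].max() if mm.any() else 0, np.median(L[mm][:,2]))
q=L[(abs(L[...,1])<.012)&(L[...,2]>.040)&(L[...,2]<.06)&(L[...,0]>-.19)&(L[...,0]<-.09)]; print('slide',len(q),q[:,0].mean() if len(q) else 0)
```

```text
nozzle A -0.0767273320907047 0.07263070589057301 B -0.02502047293765953 0.03047108592119376 z 0.054697198076460625
tray [-0.1379945   0.11673645] [-0.09129894  0.08834541]
vac x range 0.0016976012676674969 0.023577361614215545
slide 41 -0.1490590070247177
```

View pics/f.png

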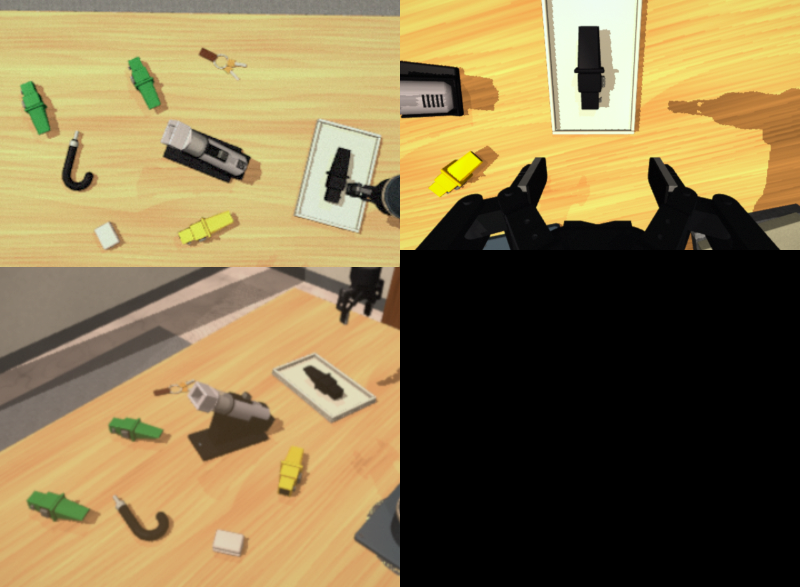

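The black nozzle lies flat, well inside the tray rim; in wrist coordinates that is about (590,68) in the montage. The vacuum is seated with the slide fully back, and the other things are undisturbed.

```bash
python3 -c "
from plant import manip
print(manip.sign_off())"
```

```text
the job is handed in; nothing more can be done
None
```

The job is handed in, with no verdict shown: the vacuum's switch is fully back, the nozzle lies flat inside the tray rim, and the vacuum is still seated in its dock, all at about 22 s of the 67 s allowed.

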